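# Tip the offcuts into the scrap box and close its lid

### The arm

A 7-joint arm with a two-finger parallel gripper is mounted at the origin on the work surface. World frame = base frame: x ahead of the robot, y to its left, z up, the work surface at z = 0. Lengths are in m, angles in rad, forces in N, time in s.
With the tool pointing down it reaches from about 0.4 to 0.85 m from the base axis. Payload 10.4 kg.
Tool frame: the origin (TCP) lies between the finger pads; the fingertips stand 11 mm ahead of it and the grasp point (between the pads) lies 8 mm behind it (r.tcp_to_tips is the distance from the TCP to the fingertips, in m); z points along the fingers, y is the line along which they close (so a half turn about z gives the same grasp; the last joint's range is limited). The gripper opens to 87 mm and grips with 3 to 60 N. Pads are 19 mm wide; open, the fingers measure 117 mm over their backs; the gripper's body (75 mm by 190 mm) begins 51 mm behind the grasp point.
Start: joints at [-1.238, 0.332, -0.065, 1.46, 0.022, 1.35, -0.088], TCP at [0.218, 0.586, 0.234] pointing down, gripper open.
Joint ranges: [-2.6, 2.6], [-0.5, 2.12], [-1.47, 1.34], [0.16, 2.42], [-1.27, 4.41], [0.06, 2.06], [-2.6, 2.6]. Speed limits (rad/s): [2.22, 2.22, 2.79, 2.79, 3.14, 3.14, 3.14].

### API

Orientations are given as a unit quaternion [x, y, z, w].
In Python, from bench import r gives the robot as it stands. The module is installed in compiled form; this text tells all that it offers.
- The arm moves only by the shell command python3 -m crank 'ROWS' [FORCE]. ROWS is JSON, a list of rows, each an object of numbers: "claw": the closure, from -1 (fully open) to 1 (shut); "dx", "dy", "dz": the shift along the tool's x, y, z each as a share of 3 cm, from -1 to 1; "ax", "ay", "az": the turn, a rotation vector about the tool's x, y, z each as a share of 6 degrees, from -1 to 1. A call has 1 to 8 rows; each row shifts and turns the commanded pose from where the row before left it, along the tool's axes as they then stand; what a row does not reach is not made up. A row lasts 1/12 s, in which the tool goes at most 41.7 mm and 7.16 degrees, less where a joint would pass 70% of its speed; a pose out of reach is approached as far as the arm can. A call with a number of a shift or a turn outside -1 to 1 is refused whole. A call with a gripper value outside its range is refused whole. The fingers move at their own pace and stop on an object; FORCE is the grip in N (left out, the last holds). Time passes only in rows, so rows that do not move let the fingers close. It gives the time, the measured TCP pose, the force, the opening and the grip force at its end, in the units of the state.
- r.read_state(): the state, without advancing time (a new reading comes with each control period).
- r.camera(name): name is "side" or "top" or "wrist"; returns a dict with "color" (420x560x3 uint8, red, green, blue), "mtx" (3x3 intrinsics, pixels), "R" (3x3) and "t" (3): a world point X has camera coordinates R X + t; the wrist camera has in their place "hand_eye" (4x4, takes a point from camera to tool coordinates, whose origin is the TCP and whose axes are the flange's). Camera axes: x right, y down, z forward; pixel columns grow to the right and rows downward; lengths in m; the calibration is good to about 2 mm. A picture is of the moment at which its call begins: read the wrist's pose just before it. There is no depth.
- r.close_job(): hands the job in; it is judged then, once.
The state is a dict: "time": time; "joint_positions": joint angles; "joint_vel": joint speeds; "joint_torque": joint torques, N m; "ee_pos": TCP position; "eef_rot": TCP orientation; "ft_force": force on the tool from outside, world axes, zero at the start; "torque": the same for the moment, N m; "width": finger opening in m; "grip_force": force on a finger pad.
Only numpy, scipy, OpenCV 4.12 (cv2) and the standard library are available. Lean on these libraries where they do the work, as an engineer would, in place of code of your own. Each camera call takes 0.05 s, during which the arm holds its last target. There are 200 camera calls.

### The job

Pick up the blue tray by its wooden handle bar, tip it over the open red box so that all three wood offcuts slide in, then lower the box's hinged lid gently, without slamming it, until it is fully shut. Leave the empty tray standing upright on the bench. Do not touch the offcuts with the gripper, and leave everything else on the bench where it is.

Things in the scene. Friction and masses are not known exactly. Their poses are not given: they have to be found in the camera images.
- tray: blue sheet-metal tray, 190 mm long (its x) by 110 mm wide (its y); origin at the centre of its underside, z up. Floor 5 mm thick; walls 4 mm thick, 40 mm high, on both sides and at the -x end; the +x end is open (the mouth). A wooden handle bar runs across it along its y above the origin. About 0.5 kg with the offcuts
- tray_handle (a point): centre of the tray's handle bar, 87 mm above the tray's underside; the bar is 14 mm thick (tray x), 26 mm high (tray z, from 74 to 100 mm) and 110 mm long (tray y). The uprights are outermost, so 100 mm of it is free to grip
- tray_mouth (a point): middle of the edge of the tray's open mouth, on its floor, 95 mm from the tray's origin along its +x
- bin: red steel box fixed to the bench, 160 mm (its x) by 220 mm (its y), 100 mm high, walls 6 mm thick, open on top; origin at the centre of its underside, z up. The lid is hinged on the top of its +x wall (the side away from the robot)
- lid (a joint): angle of the box's lid: 0 is fully shut on the rim, 1.57 upright, 1.9 fully open, leaning back. The hinge is stiff, so it stays where left and must be pushed down with a few newtons. Red panel, 160 mm from hinge to free edge, 220 mm wide, 8 mm thick, with a black tab at mid free edge, 20 mm further out, 70 mm wide, 10 mm thick
- lid_hinge (a point): middle of the lid's hinge line, at the top of the box's +x wall, 100 mm above the bench; the line runs along the box's y; turns with the lid: its x axis points away from the free edge, in the lid's plane, and its z axis out of the lid's outer face (up when shut)
- lid_edge (a point): middle of the lid's free edge, on its outer face (the upper face when shut), 160 mm from the hinge line, at the root of the tab
- offcut0: dark brown block of wood, 30 x 68 x 26 mm (x, y, z), origin at the centre of its underside; starts in the tray
- offcut1: yellow-painted block of wood, 30 x 68 x 26 mm (x, y, z), origin at the centre of its underside; starts in the tray
- offcut2: pale plywood block of wood, 30 x 68 x 26 mm (x, y, z), origin at the centre of its underside; starts in the tray
- tape: yellow tape measure, 70 x 65 x 40 mm; loose, leave alone; origin at the centre of its underside
- glue: yellow glue bottle, 52 mm in diameter, 130 mm tall, standing; loose, leave alone; origin at the centre of its underside
- mallet: wooden mallet lying flat, head 60 x 130 x 60 mm, handle 26 mm thick, towards the robot, 250 mm overall; loose, leave alone; origin on its underside, 30 mm behind the middle of the head
- plane: hand plane of dark steel, 60 x 220 x 90 mm; loose, leave alone; origin at the centre of its underside
- square: try square lying flat, stock 20 x 110 x 20 mm with a steel blade 150 mm long; loose, leave alone; origin at the centre of the stock's underside
- sander: cork sanding block with a grey grip, 120 x 65 x 52 mm; loose, leave alone; origin at the centre of its underside
- jar: glass jar with a steel cap, 70 mm in diameter, 90 mm tall; loose, leave alone; origin at the centre of its underside
There are look-alikes about, which are no part of the job. What is shaped like the tray but pink is not meant. Leave any pink look-alike of the offcut0 alone.

How it is judged:
By the outcome, as a careful person would: the job done as asked, in the order asked, and still so for the second after the job is handed in, with the robot touching nothing.
It also fails if it takes over 69 s, if anything falls off the work surface, if the arm or the gripper's body presses on something with over 40 N, if the wrist force passes 120 N, or if a joint passes its speed limit or range.

## Working session

There is one attempt and no reset: what is moved stays moved. The work goes in short steps, Python scripts to look and compute and a shell command to move; the robot and the scene stay as the last step left them, time stands still between calls to the robot, and variables do not carry over. Pictures are saved under pics/ and viewed, at most 12 in all, crops included, and the job is handed in when it is done.

```bash
mkdir -p pics; cat > h.py <<'E'
from bench import r
import numpy as np, cv2
from scipy.spatial.transform import Rotation as Ro
def shot(n):
    s=r.read_state(); c=r.camera(n); K=np.array(c['mtx'])
    if n=='wrist':
        H=np.array(c['hand_eye']); T=np.eye(4); T[:3,:3]=Ro.from_quat(s['eef_rot']).as_matrix(); T[:3,3]=s['ee_pos']
        W=T@H; R=W[:3,:3].T; t=-R@W[:3,3]
    else: R=np.array(c['R']); t=np.array(c['t'])
    return c['color'],K,R,t
def save(img,f): cv2.imwrite('pics/'+f,img[:,:,::-1])
def ray(K,R,t,uv,z):
    d=R.T@np.linalg.solve(K,[uv[0],uv[1],1.]); o=-R.T@t
    return o+d*(z-o[2])/d[2]
def proj(K,R,t,X):
    p=K@(R@np.array(X)+t); return p[:2]/p[2]
E
python3 - <<'E'
from h import *
import pickle
d={}
for n in('top','side'):
    d[n]=shot(n); print(n,(-d[n][2].T@d[n][3]).round(3),d[n][1][0,0])
pickle.dump(d,open('d.pkl','wb'))
save(d['top'][0],'top0.png');save(d['side'][0],'side0.png')
s=r.read_state();print(s)
E
```

```text
top [0.339 0.016 1.464] 473.7442136970794
side [-0.056  1.376  0.936] 518.4589172941594
{'time': 0.1, 'joint_positions': array([-1.2375896 ,  0.33278271, -0.06469231,  1.46083156,  0.02159625,
        1.34990208, -0.08846285]), 'joint_vel': array([-0.00034673, -0.00067387,  0.00062236,  0.00012398,  0.00172549,
        0.0016546 ,  0.00084857]), 'joint_torque': array([ 1.42327324e-03, -6.24546075e+01,  2.45202013e-02, -3.90717852e+01,
       -6.15515769e-02,  3.65375646e-02,  3.82347287e-05]), 'ee_pos': array([0.21760984, 0.58554978, 0.23286199]), 'eef_rot': array([ 1.76942896e-01,  9.84220928e-01, -6.08772247e-04, -8.19636517e-05]), 'ft_force': array([ 0.28133786, -0.88392979,  0.1561918 ]), 'torque': array([0.03023413, 0.00872118, 0.00537212]), 'grip_force': 0.0, 'width': 0.08718960268705028}
```

View pics/top0.png

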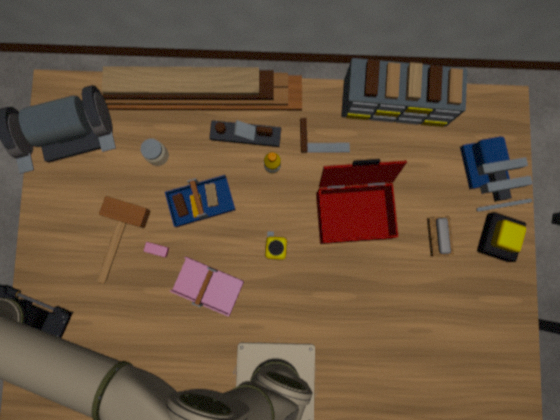

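View pics/side0.png

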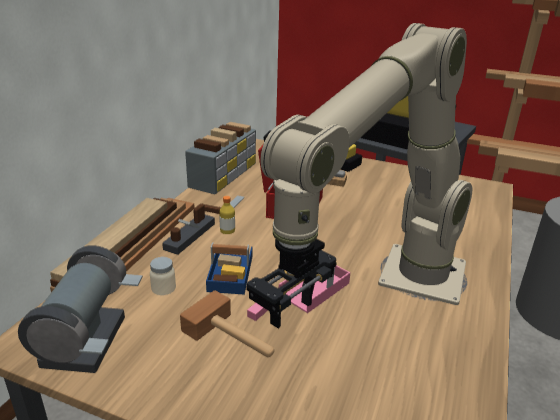

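The top view (up = +x, left = +y) shows these candidates for the tray:
- the blue tray at (200,201), with brown, yellow and pale blocks and a wooden bar
- the pink tray at (207,287), a decoy
- the blue vise at (487,165), not a tray

A pink block at (156,249) is also a decoy. The bin is at (357,213), with its lid open at (362,174). I choose the blue tray and will check it in a crop.

```bash
python3 - <<'E'
from h import *
import pickle
d=pickle.load(open('d.pkl','rb'))
I,K,R,t=d['top']
hsv=cv2.cvtColor(I,cv2.COLOR_RGB2HSV)
def comp(m,uv):
    n,l,st,c=cv2.connectedComponentsWithStats(m.astype('uint8'),connectivity=8)
    v,u=np.nonzero(l); k=np.argmin((u-uv[0])**2+(v-uv[1])**2); return l==l[v[k],u[k]]
def rect(m,z,name):
    v,u=np.nonzero(m); P=np.array([ray(K,R,t,(a,b),z)[:2] for a,b in zip(u,v)])
    q=cv2.minAreaRect((P*1000).astype(np.float32)); print(name,z,len(u),q, cv2.boxPoints(q).round().tolist())
h,s,v=hsv[...,0],hsv[...,1],hsv[...,2]
bl=(h>100)&(h<125)&(s>100)&(v>30)
m=comp(bl,(200,212)); 
for z in(0.,0.04): rect(m,z,'tray')
red=((h<4)|(h>176))&(s>180)&(v>60)
m=comp(red,(357,230)); rect(m,0.1,'bin+lid')
w=(h>5)&(h<20)&(s>90)
sub=np.hstack([cv2.resize(I[165:235,155:245],None,fx=4.4,fy=5.5,interpolation=2),cv2.resize(I[150:250,305:410],None,fx=3.85,fy=3.85,interpolation=2)])
save(sub,'crop1.png');print(sub.shape)
E
```

```text
tray 0.0 760 ((553.193359375, 202.0552520751953), (111.19061279296875, 93.35990905761719), 17.995609283447266) [[486.0, 229.0], [515.0, 140.0], [620.0, 175.0], [592.0, 264.0]]
tray 0.04 760 ((547.3286743164062, 196.96710205078125), (108.15213775634766, 90.80870056152344), 17.99562644958496) [[482.0, 223.0], [510.0, 137.0], [613.0, 170.0], [585.0, 257.0]]
bin+lid 0.1 3331 ((508.4672546386719, -223.99630737304688), (170.6020965576172, 219.28079223632812), 5.9348273277282715) [[412.0, -124.0], [435.0, -342.0], [605.0, -324.0], [582.0, -106.0]]
(385, 800, 3)
```

View pics/crop1.png

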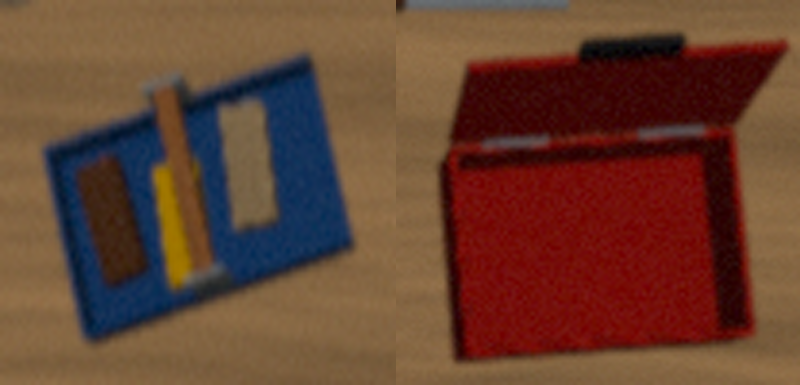

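The crop shows the blue tray with its wall at the left (brown-block) end and the mouth probably at the right, towards the bin. The handle bar runs (165,90) to (205,270) in the crop. The bin's near edge runs (458,358) to (752,333), and the lid leans back with its tab at (632,47). I'll compute positions from these.

```bash
cat >> h.py <<'E'
def plan(pos,yaw_y=None,R1=None):
    """shift in tool axes (units of 3cm) at present orientation, and then turn (units of 6 deg) about tool axes"""
    s=r.read_state(); R0=Ro.from_quat(s['eef_rot'])
    d=R0.inv().apply(np.array(pos)-s['ee_pos'])/.03
    if yaw_y is not None:
        y=np.array([np.cos(yaw_y),np.sin(yaw_y),0]); z=np.array([0,0,-1.]); R1=Ro.from_matrix(np.c_[np.cross(y,z),y,z])
    a=(R0.inv()*R1).as_rotvec(degrees=True)/6 if R1 is not None else 0
    print('shift',d.round(2),'turn',np.round(a,2))
E
python3 - <<'E'
from h import *
import pickle
d=pickle.load(open('d.pkl','rb'))
I,K,R,t=d['top']
A=lambda x,y:(155+x/4.4,165+y/5.5)
B=lambda x,y:(305+(x-396)/3.85,150+y/3.85)
g=lambda p,z:ray(K,R,t,p,z)
a,b=g(A(165,90),.1),g(A(207,272),.1); print('bar',a,b,np.linalg.norm(a-b),(a+b)/2,np.degrees(np.arctan2(*(b-a)[:2][::-1])))
for p,z in(((47,150),.04),((90,340),.04),((350,245),.04),((350,245),.0),((308,57),.04)): print('tray',p,z,g(A(*p),z))
for p in((458,357),(752,334),(733,130),(447,150)): print('bin',g(B(*p),.1))
for p in((470,65),(785,42)):
    for z in (.25,.26): print('lid',g(B(*p),z))
plan([.55,.2,.25],np.radians(106))
E
```

```text
bar [0.58019373 0.25685611 0.1       ] [0.48419542 0.22457764 0.1       ] 0.10127968800704949 [0.53219458 0.24071687 0.1       ] -161.41529380292468
tray (47, 150) 0.04 [0.55493094 0.34655256 0.04      ]
tray (90, 340) 0.04 [0.45107222 0.31141665 0.04      ]
tray (350, 245) 0.04 [0.50829406 0.13666988 0.04      ]
tray (350, 245) 0.0 [0.5130621  0.14006399 0.        ]
tray (308, 57) 0.04 [0.61232907 0.16978273 0.04      ]
bin [ 0.41208243 -0.1208559   0.1       ]
bin [ 0.43536239 -0.34201291  0.1       ]
bin [ 0.5906155  -0.32814449  0.1       ]
bin [ 0.56868187 -0.10998835  0.1       ]
lid [ 0.60234806 -0.11082015  0.25      ]
lid [ 0.60017492 -0.10977646  0.26      ]
lid [ 0.62499715 -0.32621286  0.25      ]
lid [ 0.6226374  -0.32339459  0.26      ]
shift [-14.86  -8.19  -0.56] turn [-0.01 -0.   -6.06]
```

```bash
python3 -m crank '[{"dx":-0.98,"dy":-0.5},{"dx":-0.98,"dy":-0.5},{"dx":-0.98,"dy":-0.5},{"dx":-0.98,"dy":-0.5},{"dx":-0.98,"dy":-0.5},{"dx":-0.98,"dy":-0.5},{"dx":-0.98,"dy":-0.5}]'
python3 -m crank '[{"dx":-0.98,"dy":-0.5},{"dx":-0.98,"dy":-0.5},{"dx":-0.98,"dy":-0.5},{"dx":-0.98,"dy":-0.5},{"dx":-0.98,"dy":-0.5},{"dx":-0.98,"dy":-0.5},{"dx":-0.98,"dy":-0.5}]'
python3 -m crank '[{"az":-0.93},{"az":-0.93},{"az":-0.93},{"az":-0.93},{"az":-0.93},{"az":-0.93},{"az":-0.93},{}]'
python3 - <<'E'
from h import *
I,K,R,t=shot('wrist'); save(I,'w1.png')
plan([.532,.241,.233],np.radians(108.6))
import pickle; pickle.dump((I,K,R,t),open('w1.pkl','wb'))
E
```

```text
shift [-1.382e+01 -7.120e+00  1.000e-02] turn [-0.01 -0.   -6.5 ]invalid input at $[0]: expected keys claw, dx, dy, dz, ax, ay, az
invalid input at $[0]: expected keys claw, dx, dy, dz, ax, ay, az
invalid input at $[0]: expected keys claw, dx, dy, dz, ax, ay, az
```

View pics/w1.png

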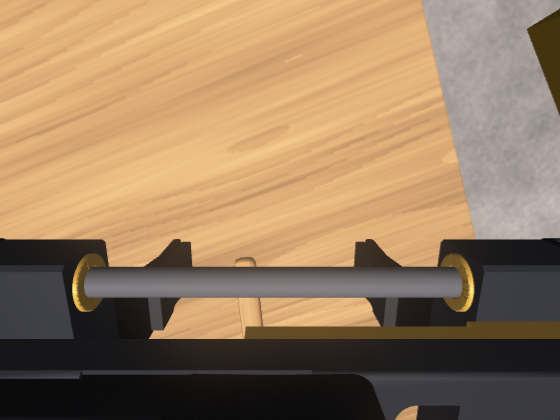

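The rows need every key, so nothing moved. The picture shows bare bench at the start pose, with the mallet handle at (245,300). Retyping the rows with all keys.

```bash
python3 -m crank '[{"claw":-1,"dx":-0.98,"dy":-0.5,"dz":0,"ax":0,"ay":0,"az":0},{"claw":-1,"dx":-0.98,"dy":-0.5,"dz":0,"ax":0,"ay":0,"az":0},{"claw":-1,"dx":-0.98,"dy":-0.5,"dz":0,"ax":0,"ay":0,"az":0},{"claw":-1,"dx":-0.98,"dy":-0.5,"dz":0,"ax":0,"ay":0,"az":0},{"claw":-1,"dx":-0.98,"dy":-0.5,"dz":0,"ax":0,"ay":0,"az":0},{"claw":-1,"dx":-0.98,"dy":-0.5,"dz":0,"ax":0,"ay":0,"az":0},{"claw":-1,"dx":-0.98,"dy":-0.5,"dz":0,"ax":0,"ay":0,"az":0}]'
python3 -m crank '[{"claw":-1,"dx":-0.98,"dy":-0.5,"dz":0,"ax":0,"ay":0,"az":0},{"claw":-1,"dx":-0.98,"dy":-0.5,"dz":0,"ax":0,"ay":0,"az":0},{"claw":-1,"dx":-0.98,"dy":-0.5,"dz":0,"ax":0,"ay":0,"az":0},{"claw":-1,"dx":-0.98,"dy":-0.5,"dz":0,"ax":0,"ay":0,"az":0},{"claw":-1,"dx":-0.98,"dy":-0.5,"dz":0,"ax":0,"ay":0,"az":0},{"claw":-1,"dx":-0.98,"dy":-0.5,"dz":0,"ax":0,"ay":0,"az":0},{"claw":-1,"dx":-0.98,"dy":-0.5,"dz":0,"ax":0,"ay":0,"az":0}]'
python3 -m crank '[{"claw":-1,"dx":0,"dy":0,"dz":0,"ax":0,"ay":0,"az":-0.93},{"claw":-1,"dx":0,"dy":0,"dz":0,"ax":0,"ay":0,"az":-0.93},{"claw":-1,"dx":0,"dy":0,"dz":0,"ax":0,"ay":0,"az":-0.93},{"claw":-1,"dx":0,"dy":0,"dz":0,"ax":0,"ay":0,"az":-0.93},{"claw":-1,"dx":0,"dy":0,"dz":0,"ax":0,"ay":0,"az":-0.93},{"claw":-1,"dx":0,"dy":0,"dz":0,"ax":0,"ay":0,"az":-0.93},{"claw":-1,"dx":0,"dy":0,"dz":0,"ax":0,"ay":0,"az":-0.93},{"claw":-1,"dx":0,"dy":0,"dz":0,"ax":0,"ay":0,"az":0}]'
python3 - <<'E'
from h import *
I,K,R,t=shot('wrist'); save(I,'w2.png')
plan([.532,.241,.233],np.radians(108.6))
print(r.read_state()['joint_positions'])
import pickle; pickle.dump((I,K,R,t),open('w1.pkl','wb'))
E
```

```text
time: 0.73
ee_pos: [0.3748, 0.4143, 0.2334]
eef_rot: [0.177, 0.984, -0.0, -0.0]
ft_force: [1.1, 0.1, -1.0]
width: 0.0871
grip_force: 0.0
time: 1.32
ee_pos: [0.5311, 0.2443, 0.2334]
eef_rot: [0.177, 0.984, -0.0, -0.0]
ft_force: [-0.2, 0.8, -0.2]
width: 0.0873
grip_force: 0.0
time: 1.98
ee_pos: [0.5303, 0.2455, 0.2333]
eef_rot: [-0.164, 0.986, -0.0, -0.0]
ft_force: [1.1, 0.1, -0.9]
width: 0.087
grip_force: 0.0
shift [-0.01 -0.16  0.01] turn [ 0. -0. -0.]
[-0.63497191  0.23980373  0.14645882  1.58226745 -0.03590055  1.32258631
  1.41129907]
```

View pics/w2.png

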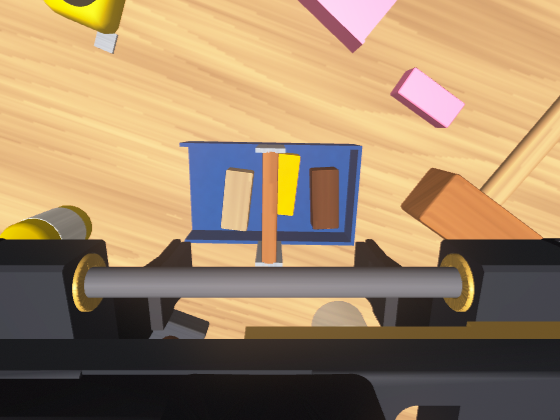

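The wrist view confirms it: the left end (190,190), on the bin side, is open and the right end (352,195) is walled. The three blocks are inside, with the pink block at (428,97) outside. The bar top runs (270,152) to (269,262).

```bash
python3 - <<'E'
from h import *
import pickle
I,K,R,t=pickle.load(open('w1.pkl','rb'))
a,b=ray(K,R,t,(270.5,152),.1),ray(K,R,t,(269,263),.1);c=(a+b)/2
print(a,b,np.linalg.norm(a-b),c,np.degrees(np.arctan2(*(b-a)[:2][::-1])))
plan([c[0],c[1],.079],np.radians(108.6))
E
```

```text
[0.48674951 0.22876181 0.1       ] [0.58528913 0.26086441 0.1       ] 0.10363702613155767 [0.53601932 0.24481311 0.1       ] 18.04476120128421
shift [-0.18 -0.08  5.14] turn [ 0. -0. -0.]
```

```bash
python3 -m crank '[{"claw":-1,"dx":-0.18,"dy":-0.08,"dz":0.9,"ax":0,"ay":0,"az":0},{"claw":-1,"dx":0,"dy":0,"dz":0.9,"ax":0,"ay":0,"az":0},{"claw":-1,"dx":0,"dy":0,"dz":0.9,"ax":0,"ay":0,"az":0},{"claw":-1,"dx":0,"dy":0,"dz":0.9,"ax":0,"ay":0,"az":0},{"claw":-1,"dx":0,"dy":0,"dz":0.8,"ax":0,"ay":0,"az":0},{"claw":-1,"dx":0,"dy":0,"dz":0.5,"ax":0,"ay":0,"az":0},{"claw":-1,"dx":0,"dy":0,"dz":0.25,"ax":0,"ay":0,"az":0},{"claw":-1,"dx":0,"dy":0,"dz":0,"ax":0,"ay":0,"az":0}]'
python3 -m crank '[{"claw":1,"dx":0,"dy":0,"dz":0,"ax":0,"ay":0,"az":0},{"claw":1,"dx":0,"dy":0,"dz":0,"ax":0,"ay":0,"az":0},{"claw":1,"dx":0,"dy":0,"dz":0,"ax":0,"ay":0,"az":0},{"claw":1,"dx":0,"dy":0,"dz":0,"ax":0,"ay":0,"az":0},{"claw":1,"dx":0,"dy":0,"dz":0,"ax":0,"ay":0,"az":0},{"claw":1,"dx":0,"dy":0,"dz":0,"ax":0,"ay":0,"az":0},{"claw":1,"dx":0,"dy":0,"dz":0,"ax":0,"ay":0,"az":0},{"claw":1,"dx":0,"dy":0,"dz":0,"ax":0,"ay":0,"az":0}]' 40
```

```text
time: 2.7
ee_pos: [0.5353, 0.2447, 0.0774]
eef_rot: [-0.161, 0.987, -0.001, -0.001]
ft_force: [-0.9, -0.2, -0.3]
width: 0.087
grip_force: 0.0
time: 3.37
ee_pos: [0.5363, 0.2451, 0.0791]
eef_rot: [-0.162, 0.987, 0.0, 0.0]
ft_force: [-0.1, -0.5, -1.0]
width: 0.0419
grip_force: 0.0
```

```bash
python3 -m crank '[{"claw":1,"dx":0,"dy":0,"dz":0,"ax":0,"ay":0,"az":0},{"claw":1,"dx":0,"dy":0,"dz":0,"ax":0,"ay":0,"az":0},{"claw":1,"dx":0,"dy":0,"dz":0,"ax":0,"ay":0,"az":0},{"claw":1,"dx":0,"dy":0,"dz":0,"ax":0,"ay":0,"az":0},{"claw":1,"dx":0,"dy":0,"dz":0,"ax":0,"ay":0,"az":0},{"claw":1,"dx":0,"dy":0,"dz":0,"ax":0,"ay":0,"az":0},{"claw":1,"dx":0,"dy":0,"dz":0,"ax":0,"ay":0,"az":0},{"claw":1,"dx":0,"dy":0,"dz":0,"ax":0,"ay":0,"az":0}]' 40
python3 -m crank '[{"claw":1,"dx":0,"dy":0,"dz":-0.1,"ax":0,"ay":0,"az":0},{"claw":1,"dx":0,"dy":0,"dz":-0.2,"ax":0,"ay":0,"az":0},{"claw":1,"dx":0,"dy":0,"dz":-0.4,"ax":0,"ay":0,"az":0},{"claw":1,"dx":0,"dy":0,"dz":-0.4,"ax":0,"ay":0,"az":0},{"claw":1,"dx":0,"dy":0,"dz":-0.4,"ax":0,"ay":0,"az":0},{"claw":1,"dx":0,"dy":0,"dz":-0.3,"ax":0,"ay":0,"az":0},{"claw":1,"dx":0,"dy":0,"dz":-0.2,"ax":0,"ay":0,"az":0},{"claw":1,"dx":0,"dy":0,"dz":0,"ax":0,"ay":0,"az":0}]'
```

```text
time: 4.03
ee_pos: [0.5363, 0.245, 0.079]
eef_rot: [-0.162, 0.987, -0.0, 0.0]
ft_force: [0.3, -0.7, 0.0]
width: 0.0137
grip_force: 40.0
time: 4.7
ee_pos: [0.5371, 0.2456, 0.1411]
eef_rot: [-0.162, 0.987, 0.001, 0.001]
ft_force: [0.9, 0.1, -5.2]
width: 0.0138
grip_force: 40.0
```

```bash
python3 - <<'E'
from h import *
plan([.493,-.191,.25],np.radians(96))
E
```

```text
shift [  6.04 -13.31  -3.66] turn [0.01 0.03 2.11]
```

```bash
python3 -m crank '[{"claw":1,"dx":0,"dy":0,"dz":-0.4,"ax":0,"ay":0,"az":0},{"claw":1,"dx":0,"dy":0,"dz":-0.7,"ax":0,"ay":0,"az":0},{"claw":1,"dx":0,"dy":0,"dz":-0.7,"ax":0,"ay":0,"az":0},{"claw":1,"dx":0,"dy":-0.1,"dz":-0.7,"ax":0,"ay":0,"az":0},{"claw":1,"dx":0.1,"dy":-0.2,"dz":-0.7,"ax":0,"ay":0,"az":0},{"claw":1,"dx":0.2,"dy":-0.3,"dz":-0.4,"ax":0,"ay":0,"az":0},{"claw":1,"dx":0.2,"dy":-0.5,"dz":-0.06,"ax":0,"ay":0,"az":0},{"claw":1,"dx":0.3,"dy":-0.6,"dz":0,"ax":0,"ay":0,"az":0}]'
python3 -m crank '[{"claw":1,"dx":0.35,"dy":-0.75,"dz":0,"ax":0,"ay":0,"az":0},{"claw":1,"dx":0.35,"dy":-0.75,"dz":0,"ax":0,"ay":0,"az":0},{"claw":1,"dx":0.35,"dy":-0.75,"dz":0,"ax":0,"ay":0,"az":0},{"claw":1,"dx":0.35,"dy":-0.75,"dz":0,"ax":0,"ay":0,"az":0},{"claw":1,"dx":0.35,"dy":-0.75,"dz":0,"ax":0,"ay":0,"az":0},{"claw":1,"dx":0.35,"dy":-0.75,"dz":0,"ax":0,"ay":0,"az":0},{"claw":1,"dx":0.35,"dy":-0.75,"dz":0,"ax":0,"ay":0,"az":0},{"claw":1,"dx":0.35,"dy":-0.75,"dz":0,"ax":0,"ay":0,"az":0}]'
python3 -m crank '[{"claw":1,"dx":0.35,"dy":-0.75,"dz":0,"ax":0,"ay":0,"az":0},{"claw":1,"dx":0.35,"dy":-0.75,"dz":0,"ax":0,"ay":0,"az":0},{"claw":1,"dx":0.35,"dy":-0.75,"dz":0,"ax":0,"ay":0,"az":0},{"claw":1,"dx":0.35,"dy":-0.75,"dz":0,"ax":0,"ay":0,"az":0},{"claw":1,"dx":0.35,"dy":-0.75,"dz":0,"ax":0,"ay":0,"az":0},{"claw":1,"dx":0.35,"dy":-0.65,"dz":0,"ax":0,"ay":0,"az":0},{"claw":1,"dx":0.24,"dy":-0.5,"dz":0,"ax":0,"ay":0,"az":0},{"claw":1,"dx":0.1,"dy":-0.2,"dz":0,"ax":0,"ay":0,"az":0}]'
python3 -m crank '[{"claw":1,"dx":0,"dy":0,"dz":0,"ax":0,"ay":0,"az":0.3},{"claw":1,"dx":0,"dy":0,"dz":0,"ax":0,"ay":0,"az":0.5},{"claw":1,"dx":0,"dy":0,"dz":0,"ax":0,"ay":0,"az":0.5},{"claw":1,"dx":0,"dy":0,"dz":0,"ax":0,"ay":0,"az":0.5},{"claw":1,"dx":0,"dy":0,"dz":0,"ax":0,"ay":0,"az":0.3},{"claw":1,"dx":0,"dy":0,"dz":0,"ax":0,"ay":0,"az":0}]'
python3 - <<'E'
from h import *
I,K,R,t=shot('side'); J=shot('top')[0]; save(np.hstack([I[100:330,150:400],J[110:340,260:460]]).repeat(1,0),'p1.png')
plan([.493,-.191,.25],np.radians(96)); print(r.read_state()['joint_positions'].round(2))
E
```

```text
time: 5.37
ee_pos: [0.5297, 0.1884, 0.2489]
eef_rot: [-0.163, 0.987, 0.0, 0.0]
ft_force: [0.0, -0.4, -5.1]
width: 0.0139
grip_force: 40.0
time: 6.03
ee_pos: [0.5064, -0.0109, 0.2476]
eef_rot: [-0.162, 0.987, 0.0, -0.001]
ft_force: [1.0, -0.7, -4.7]
width: 0.0135
grip_force: 40.0
time: 6.7
ee_pos: [0.4853, -0.1805, 0.2478]
eef_rot: [-0.16, 0.987, -0.0, -0.001]
ft_force: [0.1, -0.1, -5.2]
width: 0.0135
grip_force: 40.0
time: 7.2
ee_pos: [0.4868, -0.1764, 0.2479]
eef_rot: [-0.052, 0.999, 0.0, -0.001]
ft_force: [-0.1, 0.1, -4.7]
width: 0.0138
grip_force: 40.0
shift [-0.15 -0.5  -0.06] turn [ 0.01 -0.01  0.03]
[-0.2   0.08  0.49  1.74 -0.04  1.33  1.98]
```

View pics/p1.png

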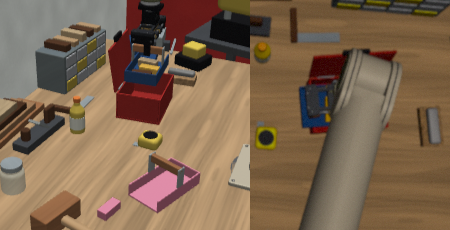

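The tray hangs level with its blocks over the bin's left part (side crop (148,70)). Now I'll tip it.

```bash
python3 -m crank '[{"claw":1,"dx":-0.1,"dy":-0.25,"dz":-0.1,"ax":0,"ay":0,"az":0},{"claw":1,"dx":-0.05,"dy":-0.25,"dz":0,"ax":-0.2,"ay":0,"az":0},{"claw":1,"dx":0,"dy":0,"dz":0,"ax":-0.5,"ay":0,"az":0},{"claw":1,"dx":0,"dy":0,"dz":0,"ax":-0.5,"ay":0,"az":0},{"claw":1,"dx":0,"dy":0,"dz":0,"ax":-0.5,"ay":0,"az":0},{"claw":1,"dx":0,"dy":0,"dz":0,"ax":-0.5,"ay":0,"az":0},{"claw":1,"dx":0,"dy":0,"dz":0,"ax":-0.5,"ay":0,"az":0},{"claw":1,"dx":0,"dy":0,"dz":0,"ax":-0.3,"ay":0,"az":0}]' 45
python3 -m crank '[{"claw":1,"dx":0,"dy":0,"dz":0,"ax":-0.5,"ay":0,"az":0},{"claw":1,"dx":0,"dy":0,"dz":0,"ax":-0.5,"ay":0,"az":0},{"claw":1,"dx":0,"dy":0,"dz":0,"ax":-0.5,"ay":0,"az":0},{"claw":1,"dx":0,"dy":0,"dz":0,"ax":-0.5,"ay":0,"az":0},{"claw":1,"dx":0,"dy":0,"dz":0,"ax":-0.5,"ay":0,"az":0},{"claw":1,"dx":0,"dy":0,"dz":0,"ax":-0.3,"ay":0,"az":0},{"claw":1,"dx":0,"dy":0,"dz":0,"ax":0,"ay":0,"az":0},{"claw":1,"dx":0,"dy":0,"dz":0,"ax":0,"ay":0,"az":0}]'
python3 - <<'E'
from h import *
s=r.read_state();M=Ro.from_quat(s['eef_rot']).as_matrix();print('tilt',np.degrees(np.arccos(-M[2,2])),s['joint_positions'].round(2),M[:,0].round(2))
E
```

```text
time: 7.97
ee_pos: [0.4937, -0.1926, 0.2517]
eef_rot: [-0.052, 0.986, 0.157, -0.008]
ft_force: [0.4, 0.3, -5.9]
width: 0.0134
grip_force: 45.0
time: 8.63
ee_pos: [0.4938, -0.1919, 0.2514]
eef_rot: [-0.05, 0.953, 0.298, -0.016]
ft_force: [0.0, 0.6, -3.3]
width: 0.0135
grip_force: 45.0
tilt 34.70688763656083 [ 0.17  0.43  0.54  1.5  -0.62  1.74  2.43] [-0.99 -0.11  0.  ]
```

```bash
python3 -m crank '[{"claw":1,"dx":0,"dy":0,"dz":0,"ax":-0.4,"ay":0,"az":0},{"claw":1,"dx":0,"dy":0,"dz":0,"ax":-0.4,"ay":0,"az":0},{"claw":1,"dx":0,"dy":0,"dz":0,"ax":-0.4,"ay":0,"az":0},{"claw":1,"dx":0,"dy":0,"dz":0,"ax":0,"ay":0,"az":0},{"claw":1,"dx":0,"dy":0,"dz":0,"ax":0,"ay":0,"az":0},{"claw":1,"dx":0,"dy":0,"dz":0,"ax":0,"ay":0,"az":0}]'
python3 - <<'E'
from h import *
s=r.read_state();M=Ro.from_quat(s['eef_rot']).as_matrix();print('tilt',np.degrees(np.arccos(-M[2,2])),s['joint_positions'].round(2),M[:,0].round(2))
I=shot('wrist')[0]; J=shot('side')[0]; save(np.hstack([I,cv2.resize(J[100:310,270:390],(240,420))]),'p2.png')
E
```

```text
time: 9.13
ee_pos: [0.494, -0.1909, 0.2523]
eef_rot: [-0.05, 0.933, 0.357, -0.019]
ft_force: [0.4, -0.4, -4.1]
width: 0.0135
grip_force: 45.0
tilt 41.86567825131779 [ 0.23  0.5   0.52  1.46 -0.7   1.84  2.47] [-0.99 -0.11 -0.  ]
```

View pics/p2.png

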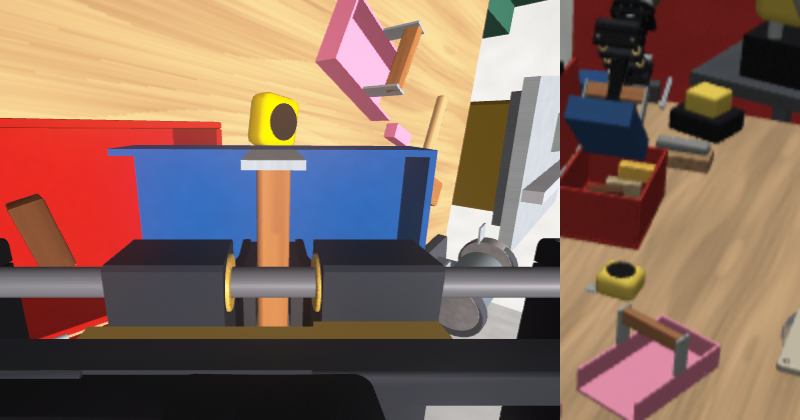

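All three blocks have left the tray: brown at (40,230) in the wrist view, yellow (635,170) and pale (610,187) inside the box in the side view. Levelling and returning the tray.

```bash
python3 -m crank '[{"claw":1,"dx":0,"dy":0,"dz":-0.3,"ax":0.4,"ay":0,"az":0},{"claw":1,"dx":0,"dy":0,"dz":-0.3,"ax":0.6,"ay":0,"az":0},{"claw":1,"dx":0,"dy":0,"dz":0,"ax":0.7,"ay":0,"az":0},{"claw":1,"dx":0,"dy":0,"dz":0,"ax":0.7,"ay":0,"az":0},{"claw":1,"dx":0,"dy":0,"dz":0,"ax":0.7,"ay":0,"az":0},{"claw":1,"dx":0,"dy":0,"dz":0,"ax":0.7,"ay":0,"az":0},{"claw":1,"dx":0,"dy":0,"dz":0,"ax":0.7,"ay":0,"az":0},{"claw":1,"dx":0,"dy":0,"dz":0,"ax":0.7,"ay":0,"az":0}]'
python3 -m crank '[{"claw":1,"dx":0,"dy":0,"dz":0,"ax":0.7,"ay":0,"az":0},{"claw":1,"dx":0,"dy":0,"dz":0,"ax":0.7,"ay":0,"az":0},{"claw":1,"dx":0,"dy":0,"dz":0,"ax":0.4,"ay":0,"az":0},{"claw":1,"dx":0,"dy":0.2,"dz":0,"ax":0,"ay":0,"az":0},{"claw":1,"dx":0,"dy":0.4,"dz":0,"ax":0,"ay":0,"az":0},{"claw":1,"dx":0,"dy":0.4,"dz":0,"ax":0,"ay":0,"az":0},{"claw":1,"dx":0,"dy":0,"dz":0,"ax":0,"ay":0,"az":0}]'
python3 - <<'E'
from h import *
plan([.5365,.245,.25],np.radians(108.5)); print(r.read_state()['joint_positions'].round(2))
E
```

```text
time: 9.9
ee_pos: [0.4951, -0.2025, 0.2663]
eef_rot: [-0.053, 0.994, 0.092, -0.004]
ft_force: [-0.6, 0.4, -4.1]
width: 0.0137
grip_force: 45.0
time: 10.48
ee_pos: [0.4916, -0.1701, 0.2656]
eef_rot: [-0.054, 0.999, 0.002, 0.0]
ft_force: [0.5, 0.4, -3.3]
width: 0.0132
grip_force: 45.0
shift [-2.99 13.59  0.57] turn [ 0.03  0.01 -2.04]
[-0.23  0.08  0.51  1.71 -0.04  1.37  1.97]
```

```bash
python3 -m crank '[{"claw":1,"dx":-0.1,"dy":0.4,"dz":0,"ax":0,"ay":0,"az":0},{"claw":1,"dx":-0.2,"dy":0.8,"dz":0,"ax":0,"ay":0,"az":0},{"claw":1,"dx":-0.2,"dy":0.9,"dz":0,"ax":0,"ay":0,"az":0},{"claw":1,"dx":-0.2,"dy":0.9,"dz":0,"ax":0,"ay":0,"az":0},{"claw":1,"dx":-0.2,"dy":0.9,"dz":0,"ax":0,"ay":0,"az":0},{"claw":1,"dx":-0.2,"dy":0.9,"dz":0,"ax":0,"ay":0,"az":0},{"claw":1,"dx":-0.2,"dy":0.9,"dz":0,"ax":0,"ay":0,"az":0},{"claw":1,"dx":-0.2,"dy":0.9,"dz":0,"ax":0,"ay":0,"az":0}]'
python3 -m crank '[{"claw":1,"dx":-0.2,"dy":0.9,"dz":0,"ax":0,"ay":0,"az":0},{"claw":1,"dx":-0.2,"dy":0.9,"dz":0,"ax":0,"ay":0,"az":0},{"claw":1,"dx":-0.2,"dy":0.9,"dz":0,"ax":0,"ay":0,"az":0},{"claw":1,"dx":-0.2,"dy":0.9,"dz":0,"ax":0,"ay":0,"az":0},{"claw":1,"dx":-0.2,"dy":0.9,"dz":0,"ax":0,"ay":0,"az":0},{"claw":1,"dx":-0.2,"dy":0.9,"dz":0,"ax":0,"ay":0,"az":0},{"claw":1,"dx":-0.2,"dy":0.8,"dz":0,"ax":0,"ay":0,"az":0},{"claw":1,"dx":-0.1,"dy":0.4,"dz":0,"ax":0,"ay":0,"az":0}]'
python3 -m crank '[{"claw":1,"dx":0,"dy":0.2,"dz":0,"ax":0,"ay":0,"az":-0.4},{"claw":1,"dx":0,"dy":0,"dz":0,"ax":0,"ay":0,"az":-0.5},{"claw":1,"dx":0,"dy":0,"dz":0,"ax":0,"ay":0,"az":-0.5},{"claw":1,"dx":0,"dy":0,"dz":0,"ax":0,"ay":0,"az":-0.4},{"claw":1,"dx":0,"dy":0,"dz":0,"ax":0,"ay":0,"az":-0.24},{"claw":1,"dx":0,"dy":0,"dz":0,"ax":0,"ay":0,"az":0},{"claw":1,"dx":0,"dy":0,"dz":0,"ax":0,"ay":0,"az":0}]'
python3 - <<'E'
from h import *
plan([.5365,.245,.079],np.radians(108.5))
I=shot('top')[0]
J=shot('side')[0]
save(np.hstack([cv2.resize(I[140:260,300:420],(400,400),interpolation=2),cv2.resize(J[150:350,170:370],(400,400),interpolation=2)]),'p3.png')
E
```

```text
time: 11.15
ee_pos: [0.5154, 0.0295, 0.2656]
eef_rot: [-0.053, 0.999, 0.001, -0.0]
ft_force: [0.3, -0.9, -3.5]
width: 0.0138
grip_force: 45.0
time: 11.82
ee_pos: [0.5388, 0.2336, 0.2651]
eef_rot: [-0.055, 0.999, 0.001, -0.001]
ft_force: [-1.5, 0.7, -3.3]
width: 0.0136
grip_force: 45.0
time: 12.4
ee_pos: [0.5388, 0.2357, 0.2654]
eef_rot: [-0.158, 0.987, 0.0, -0.0]
ft_force: [-0.5, 0.1, -3.3]
width: 0.0136
grip_force: 45.0
shift [-0.03  0.32  6.21] turn [ 0.   -0.   -0.05]
```

View pics/p3.png

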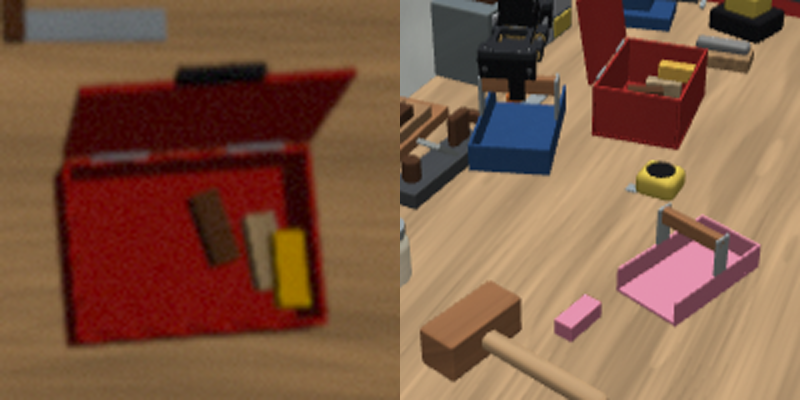

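All three blocks are in the box (left crop (213,228), (260,250), (291,268)) and the tray is empty. Lowering the tray.

```bash
python3 -m crank '[{"claw":1,"dx":0,"dy":0.32,"dz":0.5,"ax":0,"ay":0,"az":0},{"claw":1,"dx":0,"dy":0,"dz":0.9,"ax":0,"ay":0,"az":0},{"claw":1,"dx":0,"dy":0,"dz":0.9,"ax":0,"ay":0,"az":0},{"claw":1,"dx":0,"dy":0,"dz":0.9,"ax":0,"ay":0,"az":0},{"claw":1,"dx":0,"dy":0,"dz":0.9,"ax":0,"ay":0,"az":0},{"claw":1,"dx":0,"dy":0,"dz":0.9,"ax":0,"ay":0,"az":0},{"claw":1,"dx":0,"dy":0,"dz":0.5,"ax":0,"ay":0,"az":0},{"claw":1,"dx":0,"dy":0,"dz":0.2,"ax":0,"ay":0,"az":0}]'
python3 -m crank '[{"claw":1,"dx":0,"dy":0,"dz":0.15,"ax":0,"ay":0,"az":0},{"claw":1,"dx":0,"dy":0,"dz":0.12,"ax":0,"ay":0,"az":0},{"claw":1,"dx":0,"dy":0,"dz":0.1,"ax":0,"ay":0,"az":0},{"claw":1,"dx":0,"dy":0,"dz":0.06,"ax":0,"ay":0,"az":0},{"claw":1,"dx":0,"dy":0,"dz":0,"ax":0,"ay":0,"az":0},{"claw":1,"dx":0,"dy":0,"dz":0,"ax":0,"ay":0,"az":0}]'
```

```text
time: 13.17
ee_pos: [0.5342, 0.2446, 0.0916]
eef_rot: [-0.159, 0.987, -0.001, -0.002]
ft_force: [-0.3, 0.0, -2.8]
width: 0.0137
grip_force: 45.0
time: 13.67
ee_pos: [0.5359, 0.2455, 0.0821]
eef_rot: [-0.159, 0.987, 0.0, 0.0]
ft_force: [-0.2, -1.0, -3.3]
width: 0.0135
grip_force: 45.0
```

```bash
python3 -m crank '[{"claw":1,"dx":0,"dy":0,"dz":0.05,"ax":0,"ay":0,"az":0},{"claw":1,"dx":0,"dy":0,"dz":0.05,"ax":0,"ay":0,"az":0},{"claw":1,"dx":0,"dy":0,"dz":0,"ax":0,"ay":0,"az":0},{"claw":1,"dx":0,"dy":0,"dz":0,"ax":0,"ay":0,"az":0}]'
python3 -m crank '[{"claw":-1,"dx":0,"dy":0,"dz":0,"ax":0,"ay":0,"az":0},{"claw":-1,"dx":0,"dy":0,"dz":0,"ax":0,"ay":0,"az":0},{"claw":-1,"dx":0,"dy":0,"dz":0,"ax":0,"ay":0,"az":0},{"claw":-1,"dx":0,"dy":0,"dz":0,"ax":0,"ay":0,"az":0},{"claw":-1,"dx":0,"dy":0,"dz":0,"ax":0,"ay":0,"az":0},{"claw":-1,"dx":0,"dy":0,"dz":0,"ax":0,"ay":0,"az":0},{"claw":-1,"dx":0,"dy":0,"dz":0,"ax":0,"ay":0,"az":0},{"claw":-1,"dx":0,"dy":0,"dz":0,"ax":0,"ay":0,"az":0}]'
python3 -m crank '[{"claw":-1,"dx":0,"dy":0,"dz":-0.3,"ax":0,"ay":0,"az":0},{"claw":-1,"dx":0,"dy":0,"dz":-0.9,"ax":0,"ay":0,"az":0},{"claw":-1,"dx":0,"dy":0,"dz":-1,"ax":0,"ay":0,"az":0},{"claw":-1,"dx":0,"dy":0,"dz":-1,"ax":0,"ay":0,"az":0},{"claw":1,"dx":0,"dy":0,"dz":-1,"ax":0,"ay":0,"az":0},{"claw":1,"dx":0,"dy":0,"dz":-1,"ax":0,"ay":0,"az":0},{"claw":1,"dx":0,"dy":0,"dz":-1,"ax":0,"ay":0,"az":0},{"claw":1,"dx":0,"dy":0,"dz":-1,"ax":0,"ay":0,"az":0}]' 10
python3 -m crank '[{"claw":1,"dx":0,"dy":0,"dz":-0.5,"ax":0,"ay":0,"az":0},{"claw":1,"dx":0,"dy":0,"dz":0,"ax":0,"ay":0,"az":0}]'
python3 - <<'E'
from h import *
# lid free edge tab & corners from top and side
d={n:shot(n) for n in('top','side')}
import pickle; pickle.dump(d,open('d2.pkl','wb'))
for n,(u0,v0,u1,v1) in(('top',(310,150,420,200)),('side',(240,110,340,240))):
    I=d[n][0]; print(n,'dark tab px:')
    m=(I.max(2)<45).astype('uint8'); m[:v0]=0;m[v1:]=0;m[:,:u0]=0;m[:,u1:]=0
    k,l,st,c=cv2.connectedComponentsWithStats(m); print([(st[i].tolist(),c[i].round(1).tolist()) for i in range(1,k) if st[i,4]>15])
I=d['side'][0][110:240,240:340]
save(cv2.resize(I,(600,600*130//100-180),interpolation=2),'p4.png')
E
```

```text
time: 14.0
ee_pos: [0.536, 0.2455, 0.079]
eef_rot: [-0.159, 0.987, 0.0, 0.0]
ft_force: [-0.1, -1.1, 0.8]
width: 0.0137
grip_force: 45.0
time: 14.67
ee_pos: [0.5356, 0.2454, 0.0786]
eef_rot: [-0.159, 0.987, 0.0, 0.0]
ft_force: [0.5, -0.3, 1.2]
width: 0.0591
grip_force: 0.0
time: 15.33
ee_pos: [0.5353, 0.2451, 0.297]
eef_rot: [-0.159, 0.987, 0.0, 0.0]
ft_force: [0.5, 0.2, 0.3]
width: 0.0679
grip_force: 0.0
time: 15.5
ee_pos: [0.5368, 0.2458, 0.3147]
eef_rot: [-0.159, 0.987, 0.001, 0.003]
ft_force: [0.3, 1.2, -0.3]
width: 0.0554
grip_force: 0.0
top dark tab px:
[([353, 160, 27, 6, 132], [365.6, 162.5]), ([386, 187, 6, 13, 37], [388.1, 194.1])]
side dark tab px:
[([240, 121, 3, 13, 34], [240.9, 126.9]), ([264, 131, 8, 11, 50], [267.4, 136.2]), ([240, 137, 6, 19, 66], [242.7, 143.8]), ([335, 137, 5, 5, 23], [336.8, 139.0]), ([297, 143, 12, 8, 52], [302.1, 146.3]), ([311, 144, 9, 7, 49], [315.6, 147.1]), ([325, 152, 15, 16, 162], [332.1, 160.0]), ([294, 232, 13, 7, 68], [300.1, 234.6])]
```

View pics/p4.png

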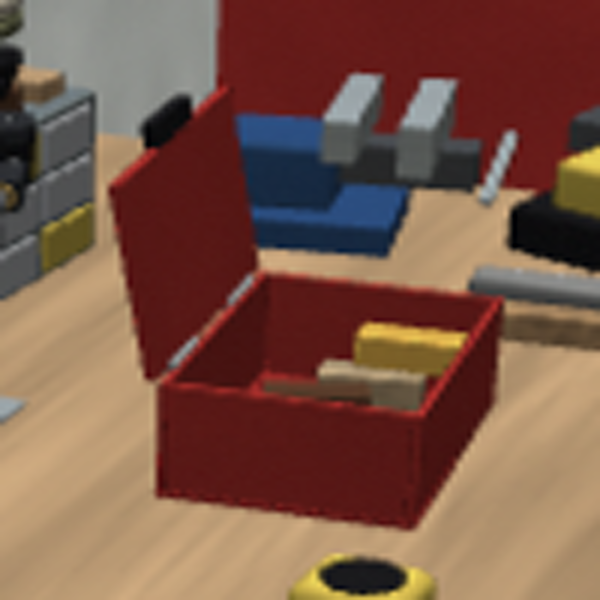

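The lid stands open at roughly 1.8 rad. The tab is at side pixel (268,136) and top pixel (366,162), and the square lies flat behind it. Triangulating the tab.

```bash
python3 - <<'E'
from h import *
import pickle
d=pickle.load(open('d2.pkl','rb'))
def tri(pt,ps):
    A=[]
    for n,p in(('top',pt),('side',ps)):
        I,K,R,t=d[n]; P=K@np.c_[R,t]; A+= [P,]
    X=cv2.triangulatePoints(A[0],A[1],np.array(pt,float),np.array(ps,float)).ravel(); return X[:3]/X[3]
S=lambda x,y:(240+x/6,110+y/4.615)
print('tab',tri((365.6,162.5),S(168,122)))
T=lambda x,y:(300+x*.3,140+y*.3)
print('lidcorner L',tri(T(80,88),S(112,190)),'R',tri(T(353,70),S(231,88)))
I,K,R,t=d['top']
for p in((66,170),(68,345),(326,322),(306,148)): print('rim',ray(K,R,t,T(*p),.1).round(3))
c=np.array([.502,-.225]);bx=np.array([.995,.104]);h=c+bx*.08
print('hinge',h)
plan([h[0]+.5*0+.13,h[1]+.013,.33],np.radians(96))
print(r.read_state()['joint_positions'].round(2))
E
```

```text
tab [ 0.61381042 -0.21642372  0.26560246]
lidcorner L [ 0.60280385 -0.1101917   0.2517104 ] R [ 0.6203057  -0.32499384  0.25617261]
rim [ 0.563 -0.115  0.1  ]
rim [ 0.41  -0.119  0.1  ]
rim [ 0.436 -0.343  0.1  ]
rim [ 0.589 -0.326  0.1  ]
hinge [ 0.5816  -0.21668]
shift [ -0.87 -16.05  -0.66] turn [0.   0.01 2.05]
[-0.65  0.22  0.17  1.45 -0.04  1.48  1.41]
```

```bash
python3 - <<'E'
from h import *
print(np.array(r.camera('wrist')['hand_eye']).round(3))
plan([.655,-.212,.34],np.radians(96))
E
```

```text
[[-0.    -0.967 -0.254  0.069]
 [ 1.    -0.    -0.     0.   ]
 [-0.    -0.254  0.967 -0.152]
 [ 0.     0.     0.     1.   ]]
shift [  1.   -15.72  -1.03] turn [-0.   -0.01  2.05]
```

```bash
python3 -m crank '[{"claw":1,"dx":0,"dy":-0.4,"dz":-0.5,"ax":0,"ay":0,"az":0},{"claw":1,"dx":0,"dy":-0.8,"dz":-0.5,"ax":0,"ay":0,"az":0},{"claw":1,"dx":0,"dy":-1,"dz":0,"ax":0,"ay":0,"az":0},{"claw":1,"dx":0,"dy":-1,"dz":0,"ax":0,"ay":0,"az":0},{"claw":1,"dx":0,"dy":-1,"dz":0,"ax":0,"ay":0,"az":0},{"claw":1,"dx":0,"dy":-1,"dz":0,"ax":0,"ay":0,"az":0},{"claw":1,"dx":0,"dy":-1,"dz":0,"ax":0,"ay":0,"az":0},{"claw":1,"dx":0,"dy":-1,"dz":0,"ax":0,"ay":0,"az":0}]'
python3 -m crank '[{"claw":1,"dx":0.1,"dy":-1,"dz":0,"ax":0,"ay":0,"az":0},{"claw":1,"dx":0.1,"dy":-1,"dz":0,"ax":0,"ay":0,"az":0},{"claw":1,"dx":0.1,"dy":-1,"dz":0,"ax":0,"ay":0,"az":0},{"claw":1,"dx":0.1,"dy":-1,"dz":0,"ax":0,"ay":0,"az":0},{"claw":1,"dx":0.1,"dy":-1,"dz":0,"ax":0,"ay":0,"az":0},{"claw":1,"dx":0.1,"dy":-1,"dz":0,"ax":0,"ay":0,"az":0},{"claw":1,"dx":0.2,"dy":-1,"dz":0,"ax":0,"ay":0,"az":0},{"claw":1,"dx":0.2,"dy":-0.9,"dz":0,"ax":0,"ay":0,"az":0}]'
python3 -m crank '[{"claw":1,"dx":0,"dy":-0.6,"dz":0,"ax":0,"ay":0,"az":0.3},{"claw":1,"dx":0,"dy":0,"dz":0,"ax":0,"ay":0,"az":0.6},{"claw":1,"dx":0,"dy":0,"dz":0,"ax":0,"ay":0,"az":0.6},{"claw":1,"dx":0,"dy":0,"dz":0,"ax":0,"ay":0,"az":0.55},{"claw":1,"dx":0,"dy":0,"dz":0,"ax":0,"ay":0,"az":0},{"claw":1,"dx":0,"dy":0,"dz":0,"ax":0,"ay":0,"az":0}]'
python3 - <<'E'
from h import *
plan([.655,-.212,.258],np.radians(96)); print(r.read_state()['joint_positions'].round(2))
E
```

```text
time: 16.32
ee_pos: [0.6032, 0.0389, 0.3381]
eef_rot: [-0.159, 0.987, 0.0, -0.001]
ft_force: [0.0, 0.1, -0.2]
width: 0.0011
grip_force: 0.0
time: 16.98
ee_pos: [0.6491, -0.1959, 0.3377]
eef_rot: [-0.159, 0.987, 0.0, -0.001]
ft_force: [0.2, -0.1, 0.8]
width: 0.0002
grip_force: 0.0
time: 17.48
ee_pos: [0.6549, -0.211, 0.3383]
eef_rot: [-0.053, 0.999, 0.0, -0.001]
ft_force: [-0.4, 0.2, 0.7]
width: 0.0005
grip_force: 0.0
shift [-0.01 -0.03  2.68] turn [ 0.01 -0.02  0.02]
[-0.04  0.48  0.46  1.1  -0.21  1.61  2.04]
```

```bash
python3 -m crank '[{"claw":1,"dx":0,"dy":0,"dz":0.6,"ax":0,"ay":0,"az":0},{"claw":1,"dx":0,"dy":0,"dz":0.8,"ax":0,"ay":0,"az":0},{"claw":1,"dx":0,"dy":0,"dz":0.7,"ax":0,"ay":0,"az":0},{"claw":1,"dx":0,"dy":0,"dz":0.4,"ax":0,"ay":0,"az":0},{"claw":1,"dx":0,"dy":0,"dz":0.2,"ax":0,"ay":0,"az":0},{"claw":1,"dx":0,"dy":0,"dz":0,"ax":0,"ay":0,"az":0}]'
python3 -m crank '[{"claw":1,"dx":0.3,"dy":0,"dz":0,"ax":0,"ay":0,"az":0},{"claw":1,"dx":0.3,"dy":0,"dz":0,"ax":0,"ay":0,"az":0},{"claw":1,"dx":0.2,"dy":0,"dz":0,"ax":0,"ay":0,"az":0},{"claw":1,"dx":0.2,"dy":0,"dz":0,"ax":0,"ay":0,"az":0},{"claw":1,"dx":0.2,"dy":0,"dz":0,"ax":0,"ay":0,"az":0},{"claw":1,"dx":0.2,"dy":0,"dz":0.05,"ax":0,"ay":0,"az":0},{"claw":1,"dx":0.2,"dy":0,"dz":0.08,"ax":0,"ay":0,"az":0},{"claw":1,"dx":0.25,"dy":0,"dz":0.1,"ax":0,"ay":0,"az":0}]'
python3 - <<'E'
import numpy as np
f=lambda p:np.array([.58-.14*np.cos(p)+.008*np.sin(p)+.011,.1+.14*np.sin(p)+.008*np.cos(p)+.011])
p0=1.57
for p in np.arange(1.37,-.05,-.2): a=f(max(p,0));b=f(p0);print(round(p,2),a.round(3),'dx,dz units',((b-a)/.03).round(2));p0=max(p,0)
E
```

```text
time: 17.98
ee_pos: [0.6547, -0.2109, 0.2573]
eef_rot: [-0.053, 0.999, 0.0, -0.001]
ft_force: [0.2, 0.2, -0.7]
width: 0.0006
grip_force: 0.0
time: 18.65
ee_pos: [0.5997, -0.2169, 0.2516]
eef_rot: [-0.053, 0.999, 0.0, 0.0]
ft_force: [1.1, 0.7, 2.3]
width: 0.0004
grip_force: 1.1
1.37 [0.571 0.25 ] dx,dz units [0.93 0.04]
1.17 [0.544 0.243] dx,dz units [0.91 0.23]
0.97 [0.518 0.231] dx,dz units [0.84 0.4 ]
0.77 [0.496 0.214] dx,dz units [0.75 0.56]
0.57 [0.477 0.193] dx,dz units [0.62 0.7 ]
0.37 [0.463 0.169] dx,dz units [0.47 0.81]
0.17 [0.454 0.143] dx,dz units [0.3  0.88]
-0.03 [0.451 0.119] dx,dz units [0.11 0.79]
```

Contact is light. I'll follow the arc at about 0.05 rad per row.

```bash
python3 -m crank '[{"claw":1,"dx":0.23,"dy":0,"dz":0,"ax":0,"ay":0,"az":0},{"claw":1,"dx":0.23,"dy":0,"dz":0.01,"ax":0,"ay":0,"az":0},{"claw":1,"dx":0.23,"dy":0,"dz":0.01,"ax":0,"ay":0,"az":0},{"claw":1,"dx":0.23,"dy":0,"dz":0.02,"ax":0,"ay":0,"az":0},{"claw":1,"dx":0.23,"dy":0,"dz":0.04,"ax":0,"ay":0,"az":0},{"claw":1,"dx":0.23,"dy":0,"dz":0.05,"ax":0,"ay":0,"az":0},{"claw":1,"dx":0.23,"dy":0,"dz":0.06,"ax":0,"ay":0,"az":0},{"claw":1,"dx":0.22,"dy":0,"dz":0.08,"ax":0,"ay":0,"az":0}]'
python3 -m crank '[{"claw":1,"dx":0.21,"dy":0,"dz":0.09,"ax":0,"ay":0,"az":0},{"claw":1,"dx":0.21,"dy":0,"dz":0.1,"ax":0,"ay":0,"az":0},{"claw":1,"dx":0.21,"dy":0,"dz":0.1,"ax":0,"ay":0,"az":0},{"claw":1,"dx":0.2,"dy":0,"dz":0.11,"ax":0,"ay":0,"az":0},{"claw":1,"dx":0.19,"dy":0,"dz":0.13,"ax":0,"ay":0,"az":0},{"claw":1,"dx":0.19,"dy":0,"dz":0.14,"ax":0,"ay":0,"az":0},{"claw":1,"dx":0.18,"dy":0,"dz":0.14,"ax":0,"ay":0,"az":0},{"claw":1,"dx":0.18,"dy":0,"dz":0.15,"ax":0,"ay":0,"az":0}]'
python3 - <<'E'
from h import *
I=shot('side')[0]; save(cv2.resize(I[80:240,240:360],(600,600),interpolation=2)[:,:],'p5.png')
E
```

```text
time: 19.32
ee_pos: [0.5447, -0.2228, 0.2435]
eef_rot: [-0.052, 0.999, 0.0, 0.0]
ft_force: [1.8, 0.9, 0.2]
width: 0.0002
grip_force: 0.9
time: 19.98
ee_pos: [0.498, -0.2278, 0.2143]
eef_rot: [-0.052, 0.999, 0.0, -0.0]
ft_force: [1.9, 0.1, -0.1]
width: 0.0005
grip_force: 0.6
```

View pics/p5.png

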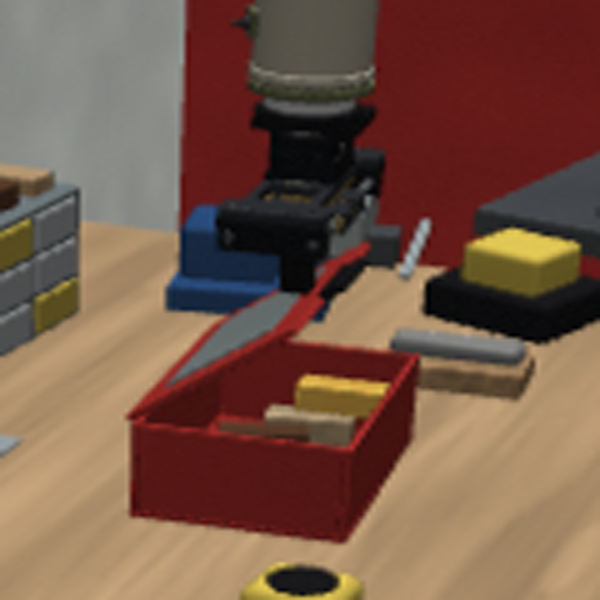

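The lid is following the fingertip at about 45°, with the tab edge at (350,280). I'll continue the arc and slow towards the end.

```bash
python3 -m crank '[{"claw":1,"dx":0.16,"dy":0,"dz":0.17,"ax":0,"ay":0,"az":0},{"claw":1,"dx":0.16,"dy":0,"dz":0.17,"ax":0,"ay":0,"az":0},{"claw":1,"dx":0.15,"dy":0,"dz":0.18,"ax":0,"ay":0,"az":0},{"claw":1,"dx":0.15,"dy":0,"dz":0.18,"ax":0,"ay":0,"az":0},{"claw":1,"dx":0.13,"dy":0,"dz":0.2,"ax":0,"ay":0,"az":0},{"claw":1,"dx":0.12,"dy":0,"dz":0.2,"ax":0,"ay":0,"az":0},{"claw":1,"dx":0.12,"dy":0,"dz":0.2,"ax":0,"ay":0,"az":0},{"claw":1,"dx":0.1,"dy":0,"dz":0.2,"ax":0,"ay":0,"az":0}]'
python3 -m crank '[{"claw":1,"dx":0.06,"dy":0,"dz":0.15,"ax":0,"ay":0,"az":0},{"claw":1,"dx":0.06,"dy":0,"dz":0.15,"ax":0,"ay":0,"az":0},{"claw":1,"dx":0.05,"dy":0,"dz":0.15,"ax":0,"ay":0,"az":0},{"claw":1,"dx":0.05,"dy":0,"dz":0.15,"ax":0,"ay":0,"az":0},{"claw":1,"dx":0.04,"dy":0,"dz":0.12,"ax":0,"ay":0,"az":0},{"claw":1,"dx":0.03,"dy":0,"dz":0.12,"ax":0,"ay":0,"az":0},{"claw":1,"dx":0.03,"dy":0,"dz":0.1,"ax":0,"ay":0,"az":0},{"claw":1,"dx":0.02,"dy":0,"dz":0.1,"ax":0,"ay":0,"az":0}]'
python3 -m crank '[{"claw":1,"dx":0.02,"dy":0,"dz":0.08,"ax":0,"ay":0,"az":0},{"claw":1,"dx":0.02,"dy":0,"dz":0.08,"ax":0,"ay":0,"az":0},{"claw":1,"dx":0,"dy":0,"dz":0.08,"ax":0,"ay":0,"az":0},{"claw":1,"dx":0,"dy":0,"dz":0.08,"ax":0,"ay":0,"az":0},{"claw":1,"dx":0,"dy":0,"dz":0.06,"ax":0,"ay":0,"az":0}]'
```

```text
time: 20.7
ee_pos: [0.4656, -0.2311, 0.169]
eef_rot: [-0.052, 0.999, 0.0, -0.0]
ft_force: [1.5, 0.3, 1.0]
width: 0.0005
grip_force: 0.4
time: 21.37
ee_pos: [0.4558, -0.2322, 0.1383]
eef_rot: [-0.052, 0.999, 0.0, 0.0]
ft_force: [1.2, 0.4, 1.0]
width: 0.0006
grip_force: 0.3
time: 21.78
ee_pos: [0.4545, -0.2323, 0.1268]
eef_rot: [-0.052, 0.999, 0.0, -0.0]
ft_force: [-1.2, -0.5, 0.5]
width: 0.0005
grip_force: 0.3
```

```bash
python3 -m crank '[{"claw":1,"dx":0,"dy":0,"dz":0.05,"ax":0,"ay":0,"az":0},{"claw":1,"dx":0,"dy":0,"dz":0.05,"ax":0,"ay":0,"az":0},{"claw":1,"dx":0,"dy":0,"dz":0.05,"ax":0,"ay":0,"az":0},{"claw":1,"dx":0,"dy":0,"dz":0.03,"ax":0,"ay":0,"az":0},{"claw":1,"dx":0,"dy":0,"dz":0,"ax":0,"ay":0,"az":0}]'
python3 -m crank '[{"claw":1,"dx":0,"dy":0,"dz":0.03,"ax":0,"ay":0,"az":0},{"claw":1,"dx":0,"dy":0,"dz":0.03,"ax":0,"ay":0,"az":0},{"claw":1,"dx":0,"dy":0,"dz":0,"ax":0,"ay":0,"az":0}]'
```

```text
time: 22.2
ee_pos: [0.4546, -0.2323, 0.1215]
eef_rot: [-0.052, 0.999, 0.0, -0.0]
ft_force: [-0.5, -0.7, -0.5]
width: 0.0003
grip_force: 0.0
time: 22.45
ee_pos: [0.4547, -0.2323, 0.12]
eef_rot: [-0.052, 0.999, 0.0, 0.0]
ft_force: [0.1, 0.1, 0.0]
width: -0.0
grip_force: 0.3
```

```bash
python3 -m crank '[{"claw":1,"dx":0,"dy":0,"dz":0.03,"ax":0,"ay":0,"az":0},{"claw":1,"dx":0,"dy":0,"dz":0.03,"ax":0,"ay":0,"az":0},{"claw":1,"dx":0,"dy":0,"dz":0,"ax":0,"ay":0,"az":0}]'
python3 -m crank '[{"claw":1,"dx":0,"dy":0,"dz":0.03,"ax":0,"ay":0,"az":0},{"claw":1,"dx":0,"dy":0,"dz":0.03,"ax":0,"ay":0,"az":0},{"claw":1,"dx":0,"dy":0,"dz":0,"ax":0,"ay":0,"az":0}]'
```

```text
time: 22.7
ee_pos: [0.4548, -0.2324, 0.1198]
eef_rot: [-0.052, 0.999, 0.0, 0.0]
ft_force: [-7.3, 3.5, 21.1]
width: -0.0
grip_force: 10.6
time: 22.95
ee_pos: [0.4549, -0.2324, 0.1195]
eef_rot: [-0.052, 0.999, 0.001, 0.001]
ft_force: [-16.8, 6.9, 40.5]
width: 0.0001
grip_force: 20.5
```

The stop at z = 0.1195 is firm, so the lid is on the rim. Backing off and checking.

```bash
python3 -m crank '[{"claw":1,"dx":0,"dy":0,"dz":-0.15,"ax":0,"ay":0,"az":0},{"claw":1,"dx":0,"dy":0,"dz":-0.5,"ax":0,"ay":0,"az":0},{"claw":1,"dx":0,"dy":0,"dz":-1,"ax":0,"ay":0,"az":0},{"claw":1,"dx":0,"dy":0,"dz":-1,"ax":0,"ay":0,"az":0},{"claw":1,"dx":0,"dy":0,"dz":-1,"ax":0,"ay":0,"az":0},{"claw":1,"dx":0,"dy":0,"dz":-1,"ax":0,"ay":0,"az":0},{"claw":1,"dx":0,"dy":0,"dz":-0.5,"ax":0,"ay":0,"az":0},{"claw":1,"dx":0,"dy":0,"dz":0,"ax":0,"ay":0,"az":0}]'
python3 - <<'E'
from h import *
I=shot('side')[0]; save(cv2.resize(I[120:360,150:400],(625,600),interpolation=2),'p6.png')
E
```

```text
time: 23.62
ee_pos: [0.456, -0.233, 0.2745]
eef_rot: [-0.052, 0.999, -0.001, 0.003]
ft_force: [-0.1, 0.5, -0.2]
width: 0.0006
grip_force: 0.0
```

View pics/p6.png

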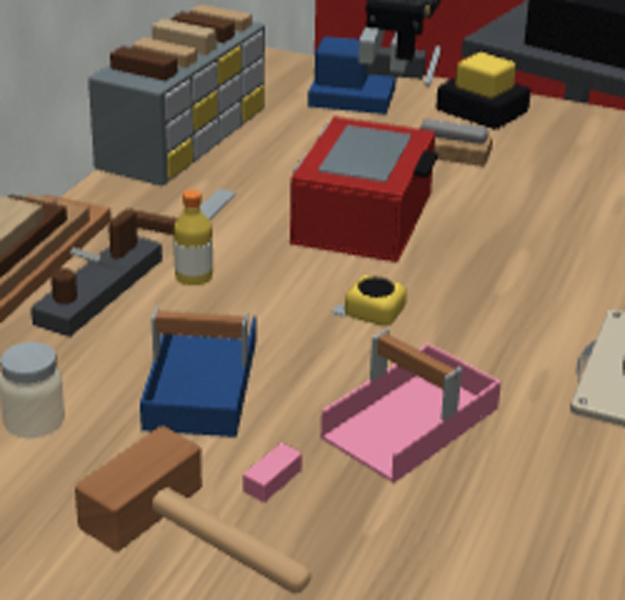

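The lid is shut flat on the box (365,185), the empty tray stands upright at (200,370), and everything else looks undisturbed.

```bash
python3 -c "
from bench import r
print(r.close_job())"
```

```text
the job is handed in; nothing more can be done
None
```

Job handed in at about 24 s: all three offcuts are in the box, the lid was lowered slowly and pressed fully shut (a firm stop at about 40 N on the fingertips), and the empty tray is upright at its original spot.

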